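Stow the red-capped vial and snap the slide-top case shut

ROBOT

A 6-joint arm with a two-finger parallel gripper is mounted at the origin on a cart in front of the work surface, level with it; the furniture and walls round the work are solid. World frame = base frame: x ahead of the robot, y to its left, z up, the work surface at z = 0. Lengths are in m, angles in rad, forces in N, time in s.
With the tool pointing down it reaches from about 0.3 to 1 m from the base axis. Payload 5.1 kg.
Tool frame: the origin (TCP) lies on the mounting face of the last link; the fingertips stand 190 mm ahead of it and the grasp point (between the pads) lies 171 mm ahead of it; z points along the fingers, y is the line along which they close (so a half turn about z gives the same grasp; the last joint's range is limited). The gripper opens to 95 mm and grips with 3 to 60 N. Pads are 20 mm wide; open, the fingers measure 119 mm over their backs; the gripper's body (75 mm by 180 mm) begins 59 mm behind the grasp point.
Start: joints at [1.118, 0.124, 1.65, -0, 1.367, -0.083], TCP at [0.235, 0.606, 0.405] pointing down, gripper open.
Joint ranges: [-2.61, 2.61], [-1.02, 2.33], [0.03, 2.71], [-1.35, 4.49], [0.32, 2.68], [-2.91, 2.91]. Speed limits (rad/s): [2.57, 2.57, 3.14, 3.14, 3.14, 3.14].

INTERFACE

Orientations are given as a rotation vector (axis times angle).
In Python, from station import manip, grab_frame, camera_model, job, silhouettes gives the robot as it stands.
- The arm moves only by the tool play_rows, never from a script. Its argument "deltas" is a list of rows, each an object of numbers: "gripper": the finger opening in cm, from 0 to 9.51; "tx", "ty", "tz": the shift along the tool's x, y, z in cm; "roll": the turn about the tool's z in rad. In form: [{"gripper": .., "tx": .., "ty": .., "tz": .., "roll": ..}, ...]. A call has 1 to 12 rows; each row shifts and turns the commanded pose from where the row before left it, along the tool's axes as they then stand; what a row does not reach is not made up. A row lasts 1/8 s, in which the tool goes at most 62.5 mm and 10.7 degrees, less where a joint would pass 70% of its speed; a pose out of reach is approached as far as the arm can. A call with a gripper value outside its range is refused whole. The fingers move at their own pace and stop on an object; "force" is the grip in N (left out, the last holds). Time passes only in rows, so rows that do not move let the fingers close. It gives the time, the measured TCP pose, the force, the opening and the grip force at its end, in the units of the state.
- manip.sense(): the state, without advancing time (a new reading comes with each control period).
- grab_frame(name): name is "scene" or "top" or "wrist"; returns the picture (420x560x3 uint8, red, green, blue); there is no depth.
- camera_model(name): a dict with "fx", "fy", "cx", "cy" (pixels), "origin" and "orientation" of the camera in the world; the wrist camera has in their place "hand_eye" (4x4, takes a point from camera to tool coordinates, whose origin is the TCP and whose axes are the flange's). Camera axes: x right, y down, z forward; pixel columns grow to the right and rows downward; lengths in m; the calibration is good to about 2 mm. A picture is of the moment at which its call begins: read the wrist's pose just before it. camera_model takes no time and is no camera call.
- job.hand_in(): hands the job in; it is judged then, once.
Trained networks look in the newest picture that a camera, given by its name, has taken for a name from the list of things; names that differ only in an ending like _2 or _b are one class to them, and where a whole thing is asked for, a point or a joint stands for the part that bears it (a point fixed in the world has none). Each returns a list of dicts, best first, with "p" (0 to 1); they miss things now and then, are a little off and sometimes report something else, mostly with a low value. They report only what shows in the picture. A call takes as long as a camera call. They do not tell look-alikes from the thing itself.
- silhouettes(thing, camera): "pixels" (420x560 bool, what is visible of it) and "bbox" ([left, top, right, bottom] in pixels, round what is visible of it).
The state is a dict: "time_s": time; "q": joint angles; "qvel": joint speeds; "joint_efforts": joint torques, N m; "eef_pos": TCP position; "tool_rot": TCP orientation; "force": force on the tool from outside, world axes, zero at the start; "ft_torque": the same for the moment, N m; "gripper_width": opening from 0.0 (shut) to 1.0 (fully open); "grip_force": force on a finger pad.
Only numpy, scipy, OpenCV 4.12 (cv2) and the standard library are available. Lean on these libraries where they do the work, as an engineer would, in place of code of your own. Each camera call takes 0.05 s, during which the arm holds its last target. There are 200 camera calls.

TASK

Stand the red-capped vial upright on the floor of the open part of the grey slide-top case, then push the blue lid along its channel, over the sprung ridge near the closed end, until it snaps fully home, and let go. Push firmly enough to get over the ridge but do not ram the lid against its end stop, and leave the white-capped and blue-capped vials standing where they are.

Things in the scene. Friction and masses are not known exactly. Their poses are not given: they have to be found in the camera images.
- case: Grey plastic slide-top case, 180 x 100 x 74 mm, fixed to the bench. Origin: centre of its underside; x runs along the lid channel to the closed end (the lid closes in +x), z up. Inside 84 mm wide; the lips over the lid (tops at z = 74 mm) leave 82 mm. The lid runs on ledges at z = 62 mm with about 1.5 mm play. Over 40 N between lid and case counts as ramming.
- case_floor (a point): Where the vial is to stand: on the inner floor, at x = 14, z = 6 mm of the case, axes as the case. Room for the vial's centre: 10 mm toward +x, 20 mm toward -x, 25 mm either way in y. On the -x side a low divider (top 30 mm above the floor) ends 36 mm from this point; on the +x side the catch block begins 24 to 36 mm from it, high up, just under the lid.
- case_home (a point): Nominal place of the lid's nose when home, on the channel floor: x = 70, z = 62 mm of the case. The catch (ridge and, 20 mm past it, end stop) was set by hand: the true place lies up to 6 mm either way along x, cannot be read from any pose and must be felt. The end stop is a rubber pad: it yields 1 mm per 5 N for 3 mm, then is hard.
- lid: Blue lid, 160 x 90 x 6 mm, about 150 g, loose in the channel, drawn open. Origin: centre of its underside; x points to its bevelled nose (80 mm ahead). A groove crosses its underside 15 to 27 mm behind the nose; home = ridge sprung up into it, nose at the pad. Slides with light drag; a push of about 8 N takes it over the ridge, then up to 20 mm more to the pad.
- lid_grip (a point): Centre of the black grip bar on the lid: 12 mm along the lid's x, 50 mm along y, 18 mm high (its top 9 mm above this point, the lid's top face 9 mm below it), 60 mm behind the lid's origin. Push it from behind, or pinch it.
- ridge (a joint): Sprung brass ridge under the lid near the closed end: 0 = fully up (standing 3 mm above the ledges), grows as it is pressed down (m). The riding lid presses it 1.5 to 3 mm down; it comes back to 0 when it snaps into the lid's groove.
- vial_0: Vial with red cap and orange body, the one to stow. 27 mm diameter, 50 mm tall, about 25 g, upright. Origin: centre of its underside, z up.
- vial_2: Vial with white cap and pink-red body, same size, bystander. Origin: centre of its underside.
- vial_3: Vial with blue cap and green body, same size, bystander. Origin: centre of its underside.
Not all that is in view belongs to the job. There is more than one size of the lid; the job needs the smaller.

How it is judged:
On the way:
1. the red-capped vial stands in the case, released, the lid still open (x of vial_0 in the frame of case between -0.022 and 0.045 m and y of vial_0 in the frame of case between -0.042 and 0.042 m and z of vial_0 in the frame of case between 0.002 and 0.012 m and angle between vial_0's own z axis and vertical below 0.2 rad and contact force between the fingers and vial_0 below 0.1 N and x of lid in the frame of case below -0.05 m), for 0.2 s.
At the end, for the whole second after the job is handed in: The lid is home: ridge sprung up into its groove (ridge joint below 0.5 mm), the lid flat in its channel with its origin between -17.5 and -1 mm along the case's x; the red-capped vial stands upright (within 0.2 rad) on the case floor beyond the divider; all at rest (x of vial_0 in the frame of case between -0.022 and 0.045 m and y of vial_0 in the frame of case between -0.042 and 0.042 m and z of vial_0 in the frame of case between 0.002 and 0.012 m and angle between vial_0's own z axis and vertical below 0.2 rad and x of lid in the frame of case between -0.0175 and -0.001 m and z of lid in the frame of case between 0.058 and 0.066 m and value of joint ridge below 0.0005 m and angle between lid's own z axis and vertical below 0.06 rad and angle between the x axis of lid and the x axis of case, either way round below 0.08 rad and linear speed of lid below 0.01 m/s and linear speed of vial_0 below 0.02 m/s); the robot touches nothing.
It fails at once if the lid is rammed or forced against the case (over 40 N) (contact force between lid and case above 40 N).
It fails at once if the white-capped vial is moved more than 20 mm or tipped (distance of vial_2 from where it was at the start of the episode above 0.02 m or angle between vial_2's own z axis and vertical above 0.3 rad).
It fails at once if the blue-capped vial is moved more than 20 mm or tipped (distance of vial_3 from where it was at the start of the episode above 0.02 m or angle between vial_3's own z axis and vertical above 0.3 rad).
It also fails if it takes over 54 s, if anything falls off the work surface, if the arm or the gripper's body presses on something with over 40 N, if the wrist force passes 120 N, or if a joint passes its speed limit or range.

## Working session

There is one attempt and no reset: what is moved stays moved. The work goes in short steps, Python scripts to look and compute and a tool call to move; the robot and the scene stay as the last step left them, time stands still between calls to the robot, and variables do not carry over. Pictures are saved under pics/ and viewed, at most 10 in all, crops included, and the job is handed in when it is done.

Besides the shell and the picture viewer there is one more tool, called as name(argument=value, ...) on one line, values as JSON. play_rows: Moves the arm, as the interface text tells. Its arguments: {"type":"object","properties":{"deltas":{"type":"array"},"force":{"type":"number"}},"required":["deltas"]}

```bash
mkdir -p pics; ls
cat > h.py <<'E'
import numpy as np, cv2
from scipy.spatial.transform import Rotation as R
from station import manip, grab_frame, camera_model, job, silhouettes
def ray(cam,uv,st=None):
    m=camera_model(cam)
    d=np.array([(uv[0]-m["cx"])/m["fx"],(uv[1]-m["cy"])/m["fy"],1.])
    if "hand_eye" in m:
        H=np.array(m["hand_eye"]); Rt=R.from_rotvec(st["tool_rot"]).as_matrix()
        return Rt@H[:3,3]+np.array(st["eef_pos"]), Rt@H[:3,:3]@d
    o=np.array(m["orientation"]); Rm=o if o.shape==(3,3) else R.from_rotvec(o).as_matrix()
    return np.array(m["origin"]),Rm@d
def at(cam,uv,z,st=None):
    o,d=ray(cam,uv,st); return o+d*(z-o[2])/d[2]
E
python3 - <<'E'
from h import *
for c in("top","scene"):
    m=camera_model(c); print(c,m)
    cv2.imwrite(f"pics/{c}0.png",grab_frame(c)[:,:,::-1])
    for t in("case","lid","lid_grip","vial_0","vial_2"):
        for s in silhouettes(t,c):
            v,u=np.nonzero(s["pixels"]); uv=(u.mean(),v.mean())
            print(c,t,round(s["p"],2),s["bbox"],np.round(uv,0),len(u), np.round(at(c,uv,.065 if t in("case","lid","lid_grip") else .03),3))
s=manip.sense();print(s["time_s"],s["tool_rot"],s["gripper_width"])
E
```

```text
pics
top {'fx': 437.5108280213868, 'fy': 437.5108280213868, 'cx': 271.733177727676, 'cy': 215.26837513235836, 'origin': array([ 0.50733727, -0.22279148,  1.30467035]), 'orientation': array([-2.22233219,  2.17524204, -0.06775963])}
top lid 0.95 [189.1, 199.0, 232.8, 264.1] [210. 232.] 1743 [ 0.523 -0.06   0.065]
top lid_grip 0.82 [189.4, 199.3, 235.9, 264.0] [211. 231.] 1752 [ 0.524 -0.061  0.065]
top lid_grip 0.59 [339.9, 189.2, 419.7, 265.5] [378. 229.] 2904 [ 0.541 -0.535  0.065]
top lid_grip 0.46 [285.8, 234.5, 295.8, 240.3] [292. 234.] 59 [ 0.521 -0.29   0.065]
top vial_0 0.52 [301.8, 262.7, 312.4, 269.3] [307. 264.] 73 [ 0.437 -0.337  0.03 ]
top vial_0 0.43 [293.0, 193.5, 305.4, 203.9] [298. 198.] 80 [ 0.628 -0.31   0.03 ]
top vial_0 0.26 [173.9, 165.2, 224.6, 233.8] [199. 190.] 1615 [ 0.646 -0.018  0.03 ]
top vial_2 0.52 [301.8, 262.7, 312.4, 269.3] [307. 264.] 73 [ 0.437 -0.337  0.03 ]
top vial_2 0.43 [293.0, 193.5, 305.4, 203.9] [298. 198.] 80 [ 0.628 -0.31   0.03 ]
top vial_2 0.26 [173.9, 165.2, 224.6, 233.8] [199. 190.] 1615 [ 0.646 -0.018  0.03 ]
scene {'fx': 499.445945968
[... 696 characters left out ...]
 [ 0.518 -0.298  0.03 ]
scene vial_0 0.67 [317.1, 232.0, 332.9, 252.6] [323. 242.] 203 [ 0.622 -0.318  0.03 ]
scene vial_0 0.54 [223.4, 163.0, 291.5, 225.0] [263. 190.] 1812 [ 0.644 -0.024  0.03 ]
scene vial_0 0.52 [261.6, 269.0, 273.4, 290.8] [267. 280.] 240 [ 0.432 -0.345  0.03 ]
scene vial_2 0.69 [282.0, 242.1, 293.6, 263.9] [285. 255.] 216 [ 0.518 -0.298  0.03 ]
scene vial_2 0.67 [317.1, 232.0, 332.9, 252.6] [323. 242.] 203 [ 0.622 -0.318  0.03 ]
scene vial_2 0.54 [223.4, 163.0, 291.5, 225.0] [263. 190.] 1812 [ 0.644 -0.024  0.03 ]
scene vial_2 0.52 [261.6, 269.0, 273.4, 290.8] [267. 280.] 240 [ 0.432 -0.345  0.03 ]
0.6 [-5.77572940e-01 -3.08801470e+00 -5.71648193e-05] 1.0003751223049124
```

Run:
```python
import cv2,numpy as np
t=cv2.imread("pics/top0.png")[140:290,150:440]; s=cv2.imread("pics/scene0.png")[150:375,180:420]
t=cv2.resize(t,(580,300),interpolation=2); s=cv2.resize(s,(320,300),interpolation=2)
t=cv2.resize(cv2.imread("pics/top0.png")[140:290,150:440],None,fx=2.7,fy=2.7,interpolation=2)
cv2.imwrite("pics/t1.png",t)
cv2.imwrite("pics/s1.png",cv2.resize(cv2.imread("pics/scene0.png")[150:375,180:420],None,fx=2.6,fy=2.6,interpolation=2))
```

```text
(no output)
```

View pics/t1.png

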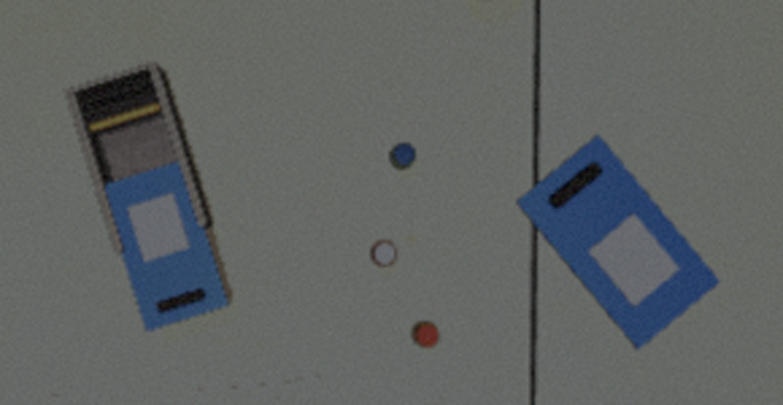

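View pics/s1.png

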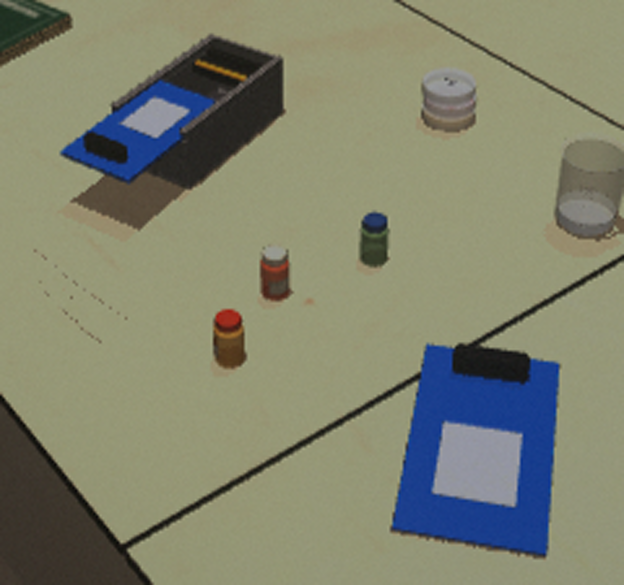

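The top crop shows the case at left, with its closed end at upper left and the lid grip at crop (180,300). The caps are at crop (402,155) blue, (383,253) white and (425,334) red. The lid lying loose at right is the large decoy.

Run:
```python
from h import *
for n,p in dict(blue=(402,155),white=(383,253),red=(425,334)).items():
    print(n,np.round(at("top",(150+p[0]/2.7,140+p[1]/2.7),.05),3))
# scene caps tops
for n,p in dict(blue=(375,221),white=(275,254),red=(228,319)).items():
    print(n,'scene',np.round(at("scene",(180+p[0]/2.6,150+p[1]/2.6),.05),3))
grab_frame("top"); s=silhouettes("lid","top")[0]
v,u=np.nonzero(s["pixels"]); P=np.array([at("top",x,.068)[:2] for x in zip(u,v)])
r=cv2.minAreaRect((P*1000).astype(np.float32)); print(r); print(np.round(cv2.boxPoints(r)))
# case corners top z=.074 by crop pixels: outer corners at closed end and lip ends
for p in [(70,92),(157,66),(121,252),(208,226),(180,300)]:
    print(p,np.round(at("top",(150+p[0]/2.7,140+p[1]/2.7),.074),3))
```

```text
blue [ 0.627 -0.31   0.05 ]
white [ 0.522 -0.292  0.05 ]
red [ 0.437 -0.338  0.05 ]
blue scene [ 0.627 -0.316  0.05 ]
white scene [ 0.521 -0.297  0.05 ]
red scene [ 0.435 -0.344  0.05 ]
((540.2026977539062, -534.2899169921875), (200.853271484375, 113.67662811279297), 40.32008743286133)
[[ 427. -556.]
 [ 500. -643.]
 [ 654. -513.]
 [ 580. -426.]]
(70, 92) [0.683 0.04  0.074]
(157, 66) [ 0.713 -0.05   0.074]
(121, 252) [ 0.517 -0.018  0.074]
(208, 226) [ 0.546 -0.108  0.074]
(180, 300) [ 0.469 -0.081  0.074]
```

play_rows(deltas=[{"tx": -3.31, "ty": -5.05, "gripper": 6}, {"tx": -3.31, "ty": -5.05}, {"tx": -3.31, "ty": -5.05}, {"tx": -3.31, "ty": -5.05}, {"tx": -3.31, "ty": -5.05}, {"tx": -3.31, "ty": -5.05}, {"tx": -3.31, "ty": -5.05}, {"tx": -3.31, "ty": -5.05}, {"tx": -3.31, "ty": -5.05}, {"tx": -3.31, "ty": -5.05}, {"tx": -3.31, "ty": -5.05}, {"tx": -3.31, "ty": -5.05}])

```text
invalid input
```

play_rows(deltas=[{"tx": -3.31, "ty": -5.05}, {"tx": -3.31, "ty": -5.05}, {"tx": -3.31, "ty": -5.05}, {"tx": -3.31, "ty": -5.05}, {"roll": 0.174}, {"roll": 0.174}, {"roll": 0.174}, {"roll": 0.174}, {"roll": 0.174}, {"roll": 0.174}, {"roll": 0.174}, {"roll": 0.174}])

```text
invalid input
```

play_rows(deltas=[{"gripper": 6, "tx": -3.31, "ty": -5.05, "tz": 0, "roll": 0}, {"gripper": 6, "tx": -3.31, "ty": -5.05, "tz": 0, "roll": 0}, {"gripper": 6, "tx": -3.31, "ty": -5.05, "tz": 0, "roll": 0}, {"gripper": 6, "tx": -3.31, "ty": -5.05, "tz": 0, "roll": 0}, {"gripper": 6, "tx": -3.31, "ty": -5.05, "tz": 0, "roll": 0}, {"gripper": 6, "tx": -3.31, "ty": -5.05, "tz": 0, "roll": 0}, {"gripper": 6, "tx": -3.31, "ty": -5.05, "tz": 0, "roll": 0}, {"gripper": 6, "tx": -3.31, "ty": -5.05, "tz": 0, "roll": 0}, {"gripper": 6, "tx": -3.31, "ty": -5.05, "tz": 0, "roll": 0}, {"gripper": 6, "tx": -3.31, "ty": -5.05, "tz": 0, "roll": 0}, {"gripper": 6, "tx": -3.31, "ty": -5.05, "tz": 0, "roll": 0}, {"gripper": 6, "tx": -3.31, "ty": -5.05, "tz": 0, "roll": 0}])

```text
time_s: 2.2
eef_pos: [0.386, -0.1046, 0.4054]
tool_rot: [0.578, 3.086, -0.0]
force: [0.9, 0.6, 0.8]
gripper_width: 0.635
grip_force: 0.0
```

play_rows(deltas=[{"gripper": 6, "tx": -3.31, "ty": -5.05, "tz": 0, "roll": 0}, {"gripper": 6, "tx": -3.31, "ty": -5.05, "tz": 0, "roll": 0}, {"gripper": 6, "tx": -3.31, "ty": -5.05, "tz": 0, "roll": 0}, {"gripper": 6, "tx": -3.31, "ty": -5.05, "tz": 0, "roll": 0}, {"gripper": 6, "tx": 0, "ty": 0, "tz": 0, "roll": 0.174}, {"gripper": 6, "tx": 0, "ty": 0, "tz": 0, "roll": 0.174}, {"gripper": 6, "tx": 0, "ty": 0, "tz": 0, "roll": 0.174}, {"gripper": 6, "tx": 0, "ty": 0, "tz": 0, "roll": 0.174}, {"gripper": 6, "tx": 0, "ty": 0, "tz": 0, "roll": 0.174}, {"gripper": 6, "tx": 0, "ty": 0, "tz": 0, "roll": 0.174}, {"gripper": 6, "tx": 0, "ty": 0, "tz": 0, "roll": 0.174}, {"gripper": 6, "tx": 0, "ty": 0, "tz": 0, "roll": 0.174}])

```text
time_s: 3.7
eef_pos: [0.4367, -0.3387, 0.4049]
tool_rot: [2.429, 1.992, 0.0]
force: [0.5, 0.5, 0.1]
gripper_width: 0.631
grip_force: 0.0
```

play_rows(deltas=[{"gripper": 6, "tx": 0, "ty": 0, "tz": 2, "roll": 0.174}, {"gripper": 6, "tx": 0, "ty": 0, "tz": 2, "roll": 0.174}, {"gripper": 6, "tx": 0, "ty": 0, "tz": 2, "roll": 0.174}, {"gripper": 6, "tx": 0, "ty": 0, "tz": 0, "roll": 0.174}, {"gripper": 6, "tx": 0, "ty": 0, "tz": 0, "roll": 0.174}, {"gripper": 6, "tx": 0, "ty": 0, "tz": 0, "roll": 0.174}, {"gripper": 6, "tx": 0, "ty": 0, "tz": 0, "roll": 0}, {"gripper": 6, "tx": 0, "ty": 0, "tz": 0, "roll": 0}])

```text
time_s: 4.7
eef_pos: [0.4367, -0.3388, 0.3448]
tool_rot: [3.097, 0.529, 0.0]
force: [-0.0, -0.1, -0.6]
gripper_width: 0.631
grip_force: 0.0
```

```bash
cat >> h.py <<'E'
def state():
    s=manip.sense(); M=R.from_rotvec(s["tool_rot"]).as_matrix()
    print("t",s["time_s"],"pos",np.round(s["eef_pos"],4),"yaw_y",round(np.degrees(np.arctan2(M[1,1],M[0,1])),2),"tilt z",np.round(M[:,2],4),"F",np.round(s["force"],1),"q",np.round(s["q"],2))
    return s,M
E
python3 - <<'E'
from h import *
s,M=state(); f=grab_frame("wrist"); cv2.imwrite("pics/w1.png",f[:,:,::-1])
hsv=cv2.cvtColor(f,cv2.COLOR_RGB2HSV)
m=(((hsv[...,0]<6)|(hsv[...,0]>174))&(hsv[...,1]>150)&(hsv[...,2]>60)).astype(np.uint8)
n,l,st,c=cv2.connectedComponentsWithStats(m)
for i in range(1,n):
    if st[i,4]>150: print(st[i],c[i],np.round(at("wrist",c[i],.05,s),4))
for x in silhouettes("vial_0","wrist"):
    b=x["bbox"]; print(round(x["p"],2),np.round(b), at("wrist",((b[0]+b[2])/2,(b[1]+b[3])/2),.025,s))
E
```

```text
t 4.7 pos [ 0.4367 -0.3388  0.3448] yaw_y -70.62 tilt z [ 1.e-04 -1.e-04 -1.e+00] F [-0.  -0.1 -0.6] q [-0.76 -0.05  1.93 -0.    1.26  0.48]
[273 192  23  24 421] [283.89311164 203.58907363] [ 0.4363 -0.3397  0.05  ]
0.76 [271. 180. 300. 217.] [ 0.43577131 -0.34168593  0.025     ]
0.58 [253.  78. 283. 113.] [ 0.52470738 -0.29324231  0.025     ]
0.54 [311.   0. 334.   9.] [ 0.61135736 -0.31367009  0.025     ]
```

View pics/w1.png

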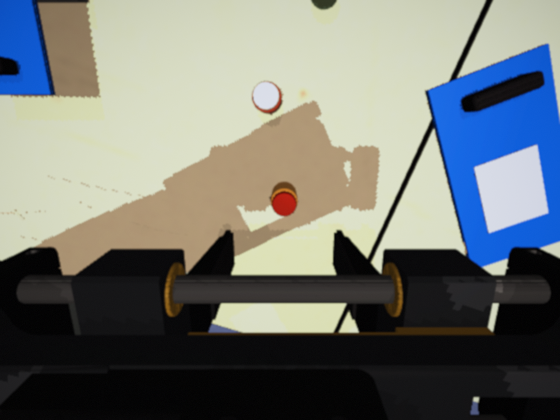

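Red cap is at (284,204), centred between the fingers. The white cap is clear at (267,97). I'll descend and grip.

play_rows(deltas=[{"gripper": 6, "tx": 0, "ty": 0, "tz": 3.4, "roll": 0}, {"gripper": 6, "tx": 0, "ty": 0.1, "tz": 3.4, "roll": 0}, {"gripper": 6, "tx": 0, "ty": 0, "tz": 3.4, "roll": 0}, {"gripper": 6, "tx": 0, "ty": 0, "tz": 2.4, "roll": 0}, {"gripper": 6, "tx": 0, "ty": 0, "tz": 1.0, "roll": 0}, {"gripper": 6, "tx": 0, "ty": 0, "tz": 0, "roll": 0}, {"gripper": 2, "tx": 0, "ty": 0, "tz": 0, "roll": 0}, {"gripper": 2, "tx": 0, "ty": 0, "tz": 0, "roll": 0}, {"gripper": 2, "tx": 0, "ty": 0, "tz": 0, "roll": 0}, {"gripper": 2, "tx": 0, "ty": 0, "tz": 0, "roll": 0}, {"gripper": 2, "tx": 0, "ty": 0, "tz": 0, "roll": 0}, {"gripper": 2, "tx": 0, "ty": 0, "tz": 0, "roll": 0}], force=12)

```text
time_s: 6.3
eef_pos: [0.4372, -0.3398, 0.2091]
tool_rot: [3.097, 0.525, 0.0]
force: [-0.4, 1.2, 2.6]
gripper_width: 0.28
grip_force: 12.0
```

play_rows(deltas=[{"gripper": 2, "tx": 0, "ty": 0, "tz": -3, "roll": 0}, {"gripper": 2, "tx": 0, "ty": 0, "tz": -5, "roll": 0}, {"gripper": 2, "tx": 0, "ty": 0, "tz": -5, "roll": 0}, {"gripper": 2, "tx": 2.36, "ty": -1.92, "tz": -2, "roll": 0}, {"gripper": 2, "tx": 4.72, "ty": -3.83, "tz": 0, "roll": 0}, {"gripper": 2, "tx": 4.72, "ty": -3.83, "tz": 0, "roll": 0}, {"gripper": 2, "tx": 4.72, "ty": -3.83, "tz": 0, "roll": 0}, {"gripper": 2, "tx": 4.72, "ty": -3.83, "tz": 0, "roll": 0}, {"gripper": 2, "tx": 4.72, "ty": -3.83, "tz": 0, "roll": 0}, {"gripper": 2, "tx": 2.36, "ty": -1.91, "tz": 0, "roll": 0}, {"gripper": 2, "tx": 0, "ty": 0, "tz": 0, "roll": 0}, {"gripper": 2, "tx": 0, "ty": 0, "tz": 0, "roll": 0}])

```text
time_s: 7.8
eef_pos: [0.6284, -0.0299, 0.3582]
tool_rot: [3.097, 0.525, -0.002]
force: [-0.6, -0.7, -1.2]
gripper_width: 0.282
grip_force: 12.0
```

Run:
```python
from h import *
s,M=state(); f=grab_frame("wrist"); cv2.imwrite("pics/w2.png",f[:,:,::-1])
```

```text
t 7.8 pos [ 0.6284 -0.0299  0.3582] yaw_y -70.77 tilt z [-1.2e-03 -3.0e-04 -1.0e+00] F [-0.6 -0.7 -1.2] q [-0.13  0.11  1.74 -0.    1.29  1.1 ]
```

View pics/w2.png

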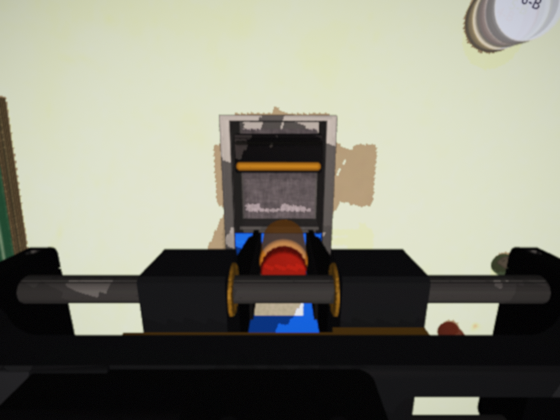

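The picture shows the case squared to the tool: far corners at (220,115) and (337,115), ridge at row 167, lid nose at about row 233.

Run:
```python
from h import *
s,M=state(); T=np.array(s["eef_pos"])
def rel(uv,z): return np.round((M.T@(at("wrist",uv,z,s)-T))[:2]*1000,1)
for n,uv,z in [("farL",(220,115),.074),("farR",(337,115),.074),("L@240",(223,240),.074),("R@240",(333,240),.074),("ridge",(279,167),.065),("ridgeL",(237,167),.065),("ridgeR",(322,167),.065),("nose",(240,233),.066),("red",(284,262),.19)]: print(n,rel(uv,z),np.round(at("wrist",uv,z,s),3))
```

```text
t 7.85 pos [ 0.6283 -0.0303  0.3584] yaw_y -70.81 tilt z [-7.e-04 -3.e-04 -1.e+00] F [-0.5 -0.2  0.1] q [-0.13  0.11  1.74 -0.    1.29  1.1 ]
farL [ 79.2 -53.1] [0.685 0.046 0.074]
farR [79.2 45.4] [ 0.718 -0.047  0.074]
L@240 [-33.3 -56.4] [0.578 0.012 0.074]
R@240 [-33.3  46.9] [ 0.612 -0.086  0.074]
ridge [34.1 -3.7] [ 0.659 -0.016  0.065]
ridgeL [ 34.1 -41.9] [0.646 0.02  0.065]
ridgeR [34.1 35.4] [ 0.672 -0.053  0.065]
nose [-29.3 -41.4] [ 0.587 -0.001  0.066]
red [-0.   0.3] [ 0.628 -0.031  0.19 ]
```

play_rows(deltas=[{"gripper": 2, "tx": 0.2, "ty": -0.4, "tz": 0, "roll": 0}, {"gripper": 2, "tx": 0, "ty": 0, "tz": 3, "roll": 0}, {"gripper": 2, "tx": 0, "ty": 0, "tz": 3, "roll": 0}, {"gripper": 2, "tx": 0, "ty": 0, "tz": 3, "roll": 0}, {"gripper": 2, "tx": 0, "ty": 0, "tz": 2, "roll": 0}, {"gripper": 2, "tx": 0, "ty": 0, "tz": 2, "roll": 0}, {"gripper": 2, "tx": 0, "ty": 0, "tz": 0.9, "roll": 0}, {"gripper": 2, "tx": 0, "ty": 0, "tz": 0.3, "roll": 0}, {"gripper": 2, "tx": 0, "ty": 0, "tz": 0, "roll": 0}, {"gripper": 2, "tx": 0, "ty": 0, "tz": 0, "roll": 0}])

```text
time_s: 9.1
eef_pos: [0.6297, -0.025, 0.2178]
tool_rot: [3.097, 0.525, 0.003]
force: [-0.2, 0.3, 0.1]
gripper_width: 0.281
grip_force: 12.0
```

play_rows(deltas=[{"gripper": 2, "tx": 0, "ty": 0, "tz": 0.15, "roll": 0}, {"gripper": 2, "tx": 0, "ty": 0, "tz": 0.1, "roll": 0}, {"gripper": 2, "tx": 0, "ty": 0, "tz": 0, "roll": 0}, {"gripper": 2, "tx": 0, "ty": 0, "tz": 0, "roll": 0}])

```text
time_s: 9.6
eef_pos: [0.6296, -0.025, 0.2152]
tool_rot: [3.097, 0.525, 0.001]
force: [-1.7, 0.5, 5.5]
gripper_width: 0.281
grip_force: 12.0
```

Touched the floor. I'll release and rise.

play_rows(deltas=[{"gripper": 4.2, "tx": 0, "ty": 0, "tz": -0.05, "roll": 0}, {"gripper": 4.2, "tx": 0, "ty": 0, "tz": 0, "roll": 0}, {"gripper": 4.2, "tx": 0, "ty": 0, "tz": 0, "roll": 0}, {"gripper": 4.2, "tx": 0, "ty": 0, "tz": 0, "roll": 0}, {"gripper": 4.2, "tx": 0, "ty": 0, "tz": -1, "roll": 0}, {"gripper": 4.2, "tx": 0, "ty": 0, "tz": -2.5, "roll": 0}, {"gripper": 4.2, "tx": 0, "ty": 0, "tz": -4, "roll": 0}, {"gripper": 4.2, "tx": 0, "ty": 0, "tz": -4, "roll": 0}, {"gripper": 2, "tx": -6, "ty": 0, "tz": -1, "roll": 0}, {"gripper": 2, "tx": -6, "ty": 0, "tz": 0, "roll": 0}, {"gripper": 2, "tx": 0, "ty": 0, "tz": 0, "roll": 0}, {"gripper": 2, "tx": 0, "ty": 0, "tz": 0, "roll": 0}])

```text
time_s: 11.1
eef_pos: [0.5162, -0.0646, 0.341]
tool_rot: [3.097, 0.524, 0.004]
force: [-0.7, 0.1, 0.7]
gripper_width: 0.209
grip_force: 0.0
```

Run:
```python
from h import *
s,M=state(); f=grab_frame("wrist"); cv2.imwrite("pics/w3.png",f[:,:,::-1])
```

```text
t 11.1 pos [ 0.5162 -0.0646  0.341 ] yaw_y -70.78 tilt z [ 2.5e-03 -4.0e-04 -1.0e+00] F [-0.7  0.1  0.7] q [-0.23 -0.12  2.    0.    1.25  1.01]
```

View pics/w3.png

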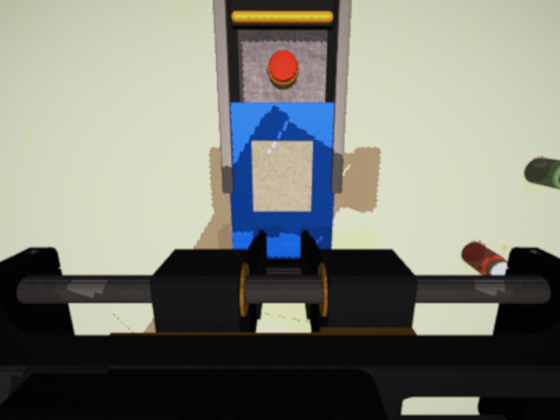

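The red vial stands upright in the case at (283,68). The lid nose is at row 103, columns 230 to 335.

Run:
```python
from h import *
s,M=state(); T=np.array(s["eef_pos"])
for n,uv,z in [("noseL",(231,104),.068),("noseR",(335,103),.068),("lidL240",(231.5,240),.068),("lidR240",(331,240),.068),("labelT",(282,141),.068),("labelB",(282,211),.068),("vial",(283,68),.056),("ridge",(282,17),.065),("lipendL",(227,192),.074),("bar top front edge?",(283,270),.086)]:
    print(n,np.round((M.T@(at("wrist",uv,z,s)-T))[:2]*1000,1))
o=at("top",(150+180/2.7,140+300/2.7),.086); print("bar(top cam)",np.round((M.T@(o-T))[:2]*1000,1))
```

```text
t 11.15 pos [ 0.5168 -0.0645  0.341 ] yaw_y -70.75 tilt z [ 2.4e-03 -4.0e-04 -1.0e+00] F [-0.2 -0.2  0.4] q [-0.23 -0.12  2.    0.    1.25  1.01]
noseL [ 87.3 -41.7]
noseR [88.1 41.4]
lidL240 [-28.7 -46.3]
lidR240 [-28.8  43. ]
labelT [58.3 -0.9]
labelB [-1.7 -1. ]
vial [ 1.159e+02 -1.000e-01]
ridge [150.   -0.9]
lipendL [ 16.7 -47.1]
bar top front edge? [-49.1  -0.1]
bar(top cam) [-51.5   0.7]
```

play_rows(deltas=[{"gripper": 2, "tx": -4.2, "ty": 0, "tz": 0, "roll": 0}, {"gripper": 2, "tx": -4.2, "ty": 0, "tz": 0, "roll": 0}, {"gripper": 2, "tx": 0, "ty": 0, "tz": 2.5, "roll": 0}, {"gripper": 2, "tx": 0, "ty": 0, "tz": 2.5, "roll": 0}, {"gripper": 2, "tx": 0, "ty": 0, "tz": 2, "roll": 0}, {"gripper": 2, "tx": 0, "ty": 0, "tz": 0.8, "roll": 0}, {"gripper": 2, "tx": 0, "ty": 0, "tz": 0, "roll": 0}, {"gripper": 2, "tx": 0, "ty": 0, "tz": 0, "roll": 0}])

```text
time_s: 12.15
eef_pos: [0.4374, -0.0923, 0.2628]
tool_rot: [3.097, 0.525, 0.002]
force: [0.5, -0.5, 0.5]
gripper_width: 0.212
grip_force: 0.0
```

Run:
```python
from h import *
s,M=state(); f=grab_frame("scene"); cv2.imwrite("pics/s2.png",cv2.resize(f[100:280,130:350],None,fx=3,fy=3)[:,:,::-1])
```

```text
t 12.15 pos [ 0.4374 -0.0923  0.2628] yaw_y -70.75 tilt z [ 1.6e-03 -5.0e-04 -1.0e+00] F [ 0.5 -0.5  0.5] q [-0.33 -0.2   2.22  0.    1.13  0.91]
```

View pics/s2.png

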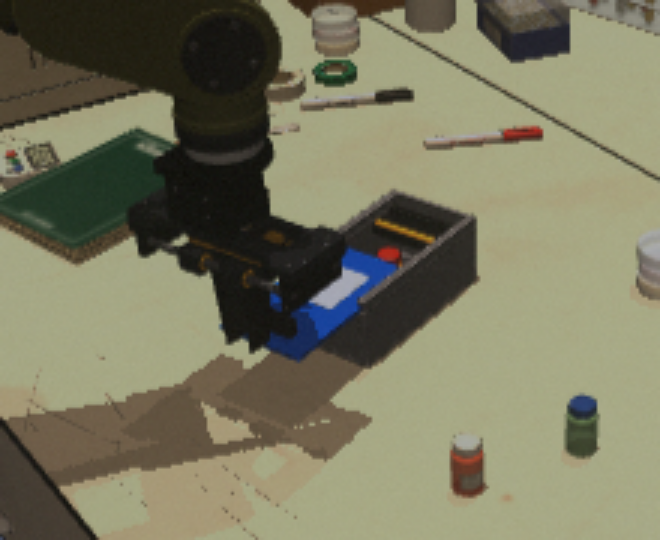

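The fingers are right behind the bar, with the red vial in the case and the bystanders standing. I'll push gently.

play_rows(deltas=[{"gripper": 2, "tx": 0.5, "ty": 0, "tz": 0, "roll": 0}, {"gripper": 2, "tx": 0.5, "ty": 0, "tz": 0, "roll": 0}, {"gripper": 2, "tx": 0.4, "ty": 0, "tz": 0, "roll": 0}, {"gripper": 2, "tx": 0.4, "ty": 0, "tz": 0, "roll": 0}, {"gripper": 2, "tx": 0.4, "ty": 0, "tz": 0, "roll": 0}, {"gripper": 2, "tx": 0.4, "ty": 0, "tz": 0, "roll": 0}, {"gripper": 2, "tx": 0.4, "ty": 0, "tz": 0, "roll": 0}, {"gripper": 2, "tx": 0.4, "ty": 0, "tz": 0, "roll": 0}, {"gripper": 2, "tx": 0.4, "ty": 0, "tz": 0, "roll": 0}, {"gripper": 2, "tx": 0.4, "ty": 0, "tz": 0, "roll": 0}, {"gripper": 2, "tx": 0.4, "ty": 0, "tz": 0, "roll": 0}, {"gripper": 2, "tx": 0.4, "ty": 0, "tz": 0, "roll": 0}])

```text
time_s: 13.7
eef_pos: [0.4841, -0.0756, 0.2618]
tool_rot: [3.097, 0.525, -0.0]
force: [-0.2, -0.3, 1.2]
gripper_width: 0.21
grip_force: 0.3
```

Run:
```python
from h import *
s,M=state(); T=np.array(s["eef_pos"]); f=grab_frame("wrist"); cv2.imwrite("pics/w4.png",f[:,:,::-1])
print("Ftool",M.T@s["force"], "prog", ((T-np.array([.4374,-.0923,.2628]))@M[:,0]))
h=cv2.cvtColor(f,cv2.COLOR_RGB2HSV)
col=h[:,250:315]; r=np.nonzero(((col[...,0]>100)&(col[...,0]<130)&(col[...,1]>150)&(col[...,2]>50)).mean(1)>.7)[0]; print(r.min(),r.max(),(M.T@(at("wrist",(282,r.min()),.068,s)-T))[:2])
```

```text
t 13.7 pos [ 0.4841 -0.0756  0.2618] yaw_y -70.76 tilt z [-0. -0. -1.] F [-0.2 -0.3  1.2] q [-0.26 -0.1   2.13 -0.    1.11  0.97]
Ftool [-0.26513397  0.23152829 -1.24974945] prog 0.0496227357069062
0 210 [ 0.13244606 -0.00069551]
```

play_rows(deltas=[{"gripper": 2, "tx": 0.3, "ty": 0, "tz": 0, "roll": 0}, {"gripper": 2, "tx": 0.3, "ty": 0, "tz": 0, "roll": 0}, {"gripper": 2, "tx": 0.3, "ty": 0, "tz": 0, "roll": 0}, {"gripper": 2, "tx": 0.3, "ty": 0, "tz": 0, "roll": 0}, {"gripper": 2, "tx": 0.3, "ty": 0, "tz": 0, "roll": 0}, {"gripper": 2, "tx": 0.3, "ty": 0, "tz": 0, "roll": 0}])

```text
time_s: 14.5
eef_pos: [0.5011, -0.0697, 0.2618]
tool_rot: [3.097, 0.525, 0.0]
force: [-0.7, -0.5, -0.3]
gripper_width: 0.214
grip_force: 0.2
```

play_rows(deltas=[{"gripper": 2, "tx": 0.2, "ty": 0, "tz": 0, "roll": 0}, {"gripper": 2, "tx": 0.2, "ty": 0, "tz": 0, "roll": 0}])

```text
time_s: 14.75
eef_pos: [0.5048, -0.0684, 0.2617]
tool_rot: [-3.097, -0.525, 0.0]
force: [-1.1, -0.2, -0.4]
gripper_width: 0.209
grip_force: 0.2
```

play_rows(deltas=[{"gripper": 2, "tx": 0.2, "ty": 0, "tz": 0, "roll": 0}, {"gripper": 2, "tx": 0.2, "ty": 0, "tz": 0, "roll": 0}])

```text
time_s: 15.0
eef_pos: [0.5085, -0.0671, 0.2617]
tool_rot: [-3.097, -0.525, 0.0]
force: [-0.1, -0.0, -0.6]
gripper_width: 0.211
grip_force: 0.2
```

play_rows(deltas=[{"gripper": 2, "tx": 0.2, "ty": 0, "tz": 0, "roll": 0}, {"gripper": 2, "tx": 0.2, "ty": 0, "tz": 0, "roll": 0}])

```text
time_s: 15.25
eef_pos: [0.5122, -0.0658, 0.2617]
tool_rot: [-3.097, -0.525, 0.001]
force: [-0.4, -0.9, 0.2]
gripper_width: 0.212
grip_force: 0.5
```

play_rows(deltas=[{"gripper": 2, "tx": 0.2, "ty": 0, "tz": 0, "roll": 0}, {"gripper": 2, "tx": 0.2, "ty": 0, "tz": 0, "roll": 0}])

```text
time_s: 15.5
eef_pos: [0.5154, -0.0647, 0.2616]
tool_rot: [3.097, 0.526, -0.006]
force: [-5.8, -2.9, 4.1]
gripper_width: 0.211
grip_force: 3.4
```

play_rows(deltas=[{"gripper": 2, "tx": 0.2, "ty": 0, "tz": 0, "roll": 0}, {"gripper": 2, "tx": 0.2, "ty": 0, "tz": 0, "roll": 0}])

```text
time_s: 15.75
eef_pos: [0.5197, -0.0632, 0.2617]
tool_rot: [-3.097, -0.525, 0.002]
force: [-3.3, -0.7, 1.8]
gripper_width: 0.21
grip_force: 1.6
```

Ridge felt with a peak of about 6 N, and the lid is now riding over it. I'll go on slowly.

play_rows(deltas=[{"gripper": 2, "tx": 0.2, "ty": 0, "tz": 0, "roll": 0}, {"gripper": 2, "tx": 0.2, "ty": 0, "tz": 0, "roll": 0}])

```text
time_s: 16.0
eef_pos: [0.5236, -0.0618, 0.2617]
tool_rot: [-3.097, -0.525, 0.0]
force: [-3.3, -1.4, 0.8]
gripper_width: 0.211
grip_force: 1.5
```

play_rows(deltas=[{"gripper": 2, "tx": 0.15, "ty": 0, "tz": 0, "roll": 0}, {"gripper": 2, "tx": 0.15, "ty": 0, "tz": 0, "roll": 0}])

```text
time_s: 16.25
eef_pos: [0.5267, -0.0608, 0.2618]
tool_rot: [-3.097, -0.525, -0.002]
force: [0.6, 1.0, 0.1]
gripper_width: 0.21
grip_force: 0.0
```

play_rows(deltas=[{"gripper": 2, "tx": 0.1, "ty": 0, "tz": 0, "roll": 0}, {"gripper": 2, "tx": 0.1, "ty": 0, "tz": 0, "roll": 0}])

```text
time_s: 16.5
eef_pos: [0.5286, -0.0602, 0.262]
tool_rot: [3.097, 0.525, 0.002]
force: [0.4, -0.5, -0.8]
gripper_width: 0.207
grip_force: 0.0
```

play_rows(deltas=[{"gripper": 2, "tx": 0.1, "ty": 0, "tz": 0, "roll": 0}, {"gripper": 2, "tx": 0.1, "ty": 0, "tz": 0, "roll": 0}])

```text
time_s: 16.75
eef_pos: [0.5302, -0.0595, 0.2618]
tool_rot: [3.097, 0.525, 0.0]
force: [-1.0, -0.1, 0.7]
gripper_width: 0.212
grip_force: 0.5
```

play_rows(deltas=[{"gripper": 2, "tx": 0.1, "ty": 0, "tz": 0, "roll": 0}, {"gripper": 2, "tx": 0.1, "ty": 0, "tz": 0, "roll": 0}])

```text
time_s: 17.0
eef_pos: [0.5317, -0.0591, 0.2618]
tool_rot: [3.097, 0.525, -0.004]
force: [-6.7, -2.2, 4.6]
gripper_width: 0.208
grip_force: 3.3
```

play_rows(deltas=[{"gripper": 2, "tx": 0.1, "ty": 0, "tz": 0, "roll": 0}, {"gripper": 2, "tx": 0, "ty": 0, "tz": 0, "roll": 0}])

```text
time_s: 17.25
eef_pos: [0.5323, -0.0589, 0.2618]
tool_rot: [3.097, 0.525, -0.006]
force: [-8.0, -1.9, 5.1]
gripper_width: 0.209
grip_force: 3.8
```

play_rows(deltas=[{"gripper": 2, "tx": 0.1, "ty": 0, "tz": 0, "roll": 0}, {"gripper": 2, "tx": 0, "ty": 0, "tz": 0, "roll": 0}])

```text
time_s: 17.5
eef_pos: [0.533, -0.0588, 0.2618]
tool_rot: [3.097, 0.525, -0.009]
force: [-9.3, -3.5, 7.3]
gripper_width: 0.209
grip_force: 5.0
```

Snap felt as the force dropped to zero, then a springy pad at about 10 N. I'll back off, lift and look.

play_rows(deltas=[{"gripper": 2, "tx": -0.3, "ty": 0, "tz": 0, "roll": 0}, {"gripper": 2, "tx": -1, "ty": 0, "tz": 0, "roll": 0}, {"gripper": 2, "tx": -1, "ty": 0, "tz": -1, "roll": 0}, {"gripper": 2, "tx": 0, "ty": 0, "tz": -4, "roll": 0}, {"gripper": 2, "tx": 0, "ty": 0, "tz": -5, "roll": 0}, {"gripper": 2, "tx": 2, "ty": 0, "tz": -4, "roll": 0}, {"gripper": 2, "tx": 5, "ty": 0, "tz": 0, "roll": 0}, {"gripper": 2, "tx": 4, "ty": 0, "tz": 0, "roll": 0}, {"gripper": 2, "tx": 0, "ty": 0, "tz": 0, "roll": 0}, {"gripper": 2, "tx": 0, "ty": 0, "tz": 0, "roll": 0}])

```text
time_s: 18.75
eef_pos: [0.6155, -0.0297, 0.4018]
tool_rot: [-3.097, -0.525, 0.001]
force: [-0.1, 0.3, 0.3]
gripper_width: 0.212
grip_force: 0.0
```

Run:
```python
from h import *
s,M=state(); f=grab_frame("wrist"); cv2.imwrite("pics/w5.png",f[:,:,::-1])
```

```text
t 18.75 pos [ 0.6155 -0.0297  0.4018] yaw_y -70.76 tilt z [-5.e-04 -0.e+00 -1.e+00] F [-0.1  0.3  0.3] q [-0.14  0.05  1.73 -0.    1.36  1.1 ]
```

View pics/w5.png

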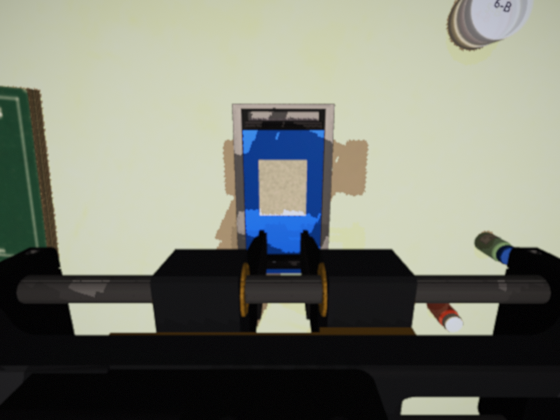

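The lid covers the vial. Its nose is at row 129 and the case's far edge at row 104.

Run:
```python
from h import *
s,M=state(); T=np.array(s["eef_pos"])
for n,uv,z in [("far",(283,104),.074),("nose",(283,129.5),.066),("labT",(283,160),.068),("labB",(283,215),.068)]: print(n,(M.T@(at("wrist",uv,z,s)-T))[:2]*1000)
```

```text
t 18.8 pos [ 0.6152 -0.0299  0.4019] yaw_y -70.78 tilt z [-3.e-04 -0.e+00 -1.e+00] F [0.1 0.  0.7] q [-0.14  0.05  1.73 -0.    1.36  1.1 ]
far [ 9.06685237e+01 -5.55266990e-02]
nose [ 6.65010655e+01 -4.41294088e-02]
labT [35.82386528 -0.041139  ]
labB [-23.79283296  -0.03165768]
```

The lid origin comes out at about x = -14 mm, and the nose sits 20 mm past the ridge measured at x of about 45. Both match the lid being home.

```bash
python3 -c "
from station import job; print(job.hand_in())"
```

```text
the job is handed in; nothing more can be done
None
```

I handed the job in at about 19 s of the 54 s allowed. The hand-in gave no verdict, so this is from my own measurements: the red-capped vial was standing in the case before the lid closed over it, the lid snapped home at a push of about 10 N, and the white- and blue-capped vials were not touched.

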